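# Start the bench shaker at its panel

## Task

Start the little bench shaker by pressing its controls with the fingertips in this order: first press down the raised near half of the rocker switch until it has tipped right over, next push the square key fully in (it stays in by itself), then press the round key fully down and let it spring back up. Do not press the long bar key, and leave everything that stands on and around the shaker where it is: nothing is to be picked up.

Things in the scene. Friction and masses are not known exactly. Their poses are not given: they have to be found in the camera images.
- shaker: White bench shaker, 220 x 250 mm, fixed. Origin on the worktop under the middle of its front key panel; +x to its back (yaw within 0.25 rad), +y left along the row of controls. Grey panel: x -52 to +48 mm, 46 mm up. Behind, x 60 to 160 mm, an aluminium platform 62 mm up (lip 67 mm) with a dish and a cassette. All controls are of the same grey plastic.
- rocker_mod: Module of the rocker switch. Fixed black bezel 68 x 42 mm, 4 mm high, on the panel; origin on the panel's surface at its middle, axes as the shaker's. The four modules stand 61 mm apart in a row along the shaker's y, in any order.
- rocker (a joint): Rocker: two halves, each 28 x 28 mm, in a shallow V at a hinge along y, 10 mm over the module's origin. 0 rad = off: near half (-x, towards the robot) stands up at 0.35 rad, far half level. Pressing the near half turns it to 0.35 rad = on: near half level, 56 mm above the worktop, far half up. No spring: stays where left; about 2 N to move.
- rocker_pad (a point): Middle of the top of the rocker's near half, 18 mm from the hinge: the point to press. 62 mm above the worktop when off, 56 mm when fully pressed.
- square_mod: Module of the square key. Fixed black bezel 68 x 42 mm, 4 mm high, on the panel; origin on the panel's surface at its middle, axes as the shaker's. The four modules stand 61 mm apart in a row along the shaker's y, in any order.
- square_key (a joint): Square push key, 28 x 28 mm. Its joint value is the depth pressed in m, 0 (standing up) to 0.007 (fully in). Held by friction of about 2.5 N: it stays in where it is pushed.
- square_top (a point): Middle of the square key's top, 14 mm above the panel (60 mm above the worktop) when up and 7 mm lower when fully in; moves with the key.
- round_mod: Module of the round key. Fixed black bezel 68 x 42 mm, 4 mm high, on the panel; origin on the panel's surface at its middle, axes as the shaker's. The four modules stand 61 mm apart in a row along the shaker's y, in any order.
- round_key (a joint): Round push key, 30 mm across. Its joint value is the depth pressed in m, 0 (standing up) to 0.007 (fully in). It springs back; fully down takes about 4 N.
- round_top (a point): Middle of the round key's top, 14 mm above the panel (60 mm above the worktop) when up and 7 mm lower when fully in; moves with the key.
- bar_mod: Module of the long bar key. Fixed black bezel 68 x 42 mm, 4 mm high, on the panel; origin on the panel's surface at its middle, axes as the shaker's. The four modules stand 61 mm apart in a row along the shaker's y, in any order.
- bar_key (a joint): Long narrow bar key, 54 x 14 mm, its length along the shaker's x, the same height as the other keys. Not to be pressed. Its joint value is the depth pressed in m, 0 (standing up) to 0.007 (fully in). It springs back.
- dish: Clear round dish, 61 mm across, 15 mm high, loose on the shaker's platform; origin at the centre of its underside. Bystander.
- cassette: Tissue cassette, 41 x 28 x 13 mm, loose on the platform; origin at the centre of its underside. Bystander.
- dropper: Small brown dropper bottle, 33 mm across, 96 mm tall, standing loose on the worktop beside the shaker's right (-y) end; origin at the centre of its underside. Bystander.
- forceps: Steel forceps, 127 x 13 x 8 mm, lying loose on the worktop to the left of the shaker; origin at the centre of the underside. Bystander.

How it is judged (in metres and radians):
On the way, in this order (a step that is already met when the one before it is completed fails the run):
1. the rocker is tipped over to on by the fingers (value of joint rocker above 0.28 rad and contact force between the fingers and rocker_mod above 0.3 N), for 0.05 s.
2. the square key is pushed in by the fingers (value of joint square_key above 0.0052 m and contact force between the fingers and square_mod above 0.3 N), for 0.05 s.
3. the round key is pressed down by the fingers (value of joint round_key above 0.0052 m and contact force between the fingers and round_mod above 0.3 N), for 0.05 s.
At the end, for the whole second after the job is handed in: The rocker is on (over 0.27 of 0.35 rad), the square key is in (over 5 of 7 mm), the round and bar keys stand up (under 1.5 mm), and the dish, cassette, dropper bottle and forceps lie still within 15 mm of where they were (value of joint rocker above 0.27 rad and value of joint square_key above 0.005 m and value of joint each of round_key, bar_key below 0.0015 m and distance of each of dish, cassette, dropper, forceps from where it was at the start of the episode below 0.015 m and linear speed of each of dish, cassette, dropper, forceps below 0.03 m/s); the robot touches nothing.
It fails at once if the square key pushed in (4 mm) before the rocker is on (value of joint square_key above 0.004 m and value of joint rocker below 0.2 rad).
It fails at once if the round key pressed (4 mm) before the rocker is on (value of joint round_key above 0.004 m and value of joint rocker below 0.2 rad).
It fails at once if the round key pressed (4 mm) before the square key is in (value of joint round_key above 0.004 m and value of joint square_key below 0.004 m).
It fails at once if the bar key pressed by more than 3 mm (value of joint bar_key above 0.003 m).
It fails at once if a bystander lifted or shifted by more than 20 mm (distance of any of dish, cassette, dropper, forceps from where it was at the start of the episode above 0.02 m).
It also fails if it takes over 38 s, if anything falls off the work surface, if the arm or the gripper's body presses on something with over 40 N, if the wrist force passes 120 N, or if a joint passes its speed limit or range.

## Robot

A 6-joint arm with a two-finger parallel gripper is mounted at the origin on a cart in front of the work surface, level with it; the furniture and walls round the work are solid. World frame = base frame: x ahead of the robot, y to its left, z up, the work surface at z = 0. Lengths are in mm, angles in degrees, forces in N, time in s.
With the tool pointing down it reaches from about 350 to 850 mm from the base axis. Payload 8.1 kg.
Tool frame: the origin (TCP) lies midway between the tips of the shut fingers; the grasp point (between the pads) lies 19 mm behind it; z points along the fingers, y is the line along which they close (so a half turn about z gives the same grasp; the last joint's range is limited). The gripper opens to 85 mm and grips with 20 to 120 N. Pads are 22 mm wide; open, the fingers measure 114 mm over their backs; the gripper's body (76 mm by 85 mm) begins 54 mm behind the grasp point. The pads swing forward as they close: fully open they stand 13 mm farther back than shut.
Start: joints at [59.737, 7.471, 85.268, -0, 87.261, -4.893], TCP at [257.063, 542.148, 231.292] pointing down, gripper open.
Joint ranges: [-169.43, 169.43], [-51.17, 129.36], [1.28, 143.12], [-76.62, 256.62], [0, 156.53], [-152.29, 152.29]. Speed limits (degrees/s): [136.94, 136.94, 159.86, 180, 180, 180].

## Interface

Orientations are given as [roll, pitch, yaw] about the fixed x, y, z axes, in that order (R = Rz(yaw) Ry(pitch) Rx(roll)).
In Python, from bench import sense, snapshot, order, finder gives the robot as it stands.
- The arm moves only by the tool send_rows, never from a script. Its argument "steps" is a list of rows, each a list of 2 entries, a list of its own where there are three numbers: the shift along the world's x, y, z in units of 30 mm (1.0 is 30 mm), then the turn, a rotation vector about the world's x, y, z in rad. In form: [[[dx, dy, dz], [wx, wy, wz]], ...]. A call has 1 to 10 rows; each row is the pose to reach, as a shift and turn from the pose commanded when the call began; what a row does not reach only later rows make up. A row lasts 1/8 s, in which the tool goes at most 62.5 mm and 10.7 degrees, less where a joint would pass 70% of its speed; a pose out of reach is approached as far as the arm can. A call with a gripper value outside its range is refused whole. "fingers" is the closure, from 0 (fully open) to 1 (shut), set as the call begins (left out, the last holds). The fingers move at their own pace and stop on an object; "squeeze" is the grip in N (left out, the last holds). Time passes only in rows, so rows that repeat a pose let the fingers close. It gives the time, the measured TCP pose, the force, the opening and the grip force at its end, in the units of the state.
- sense(): the state, without advancing time (a new reading comes with each control period).
- snapshot(name): name is "scene" or "side" or "wrist"; returns a dict with "img" (384x512x3 uint8, red, green, blue), "K" (3x3 intrinsics, pixels), "k1" (the pictures are not rectified: a ray, as slopes to the right and down, at radius r is drawn at 1 + k1 r^2 times it, then the intrinsics apply), "pose" (4x4, takes a point from camera to world coordinates). Camera axes: x right, y up, looking along -z (the intrinsics and any distortion apply to the point x, -y, -z); pixel columns grow to the right and rows downward; lengths in mm; the calibration is good to about 2 mm. A picture is of the moment at which its call begins. There is no depth.
- order.hand_in(): hands the job in; it is judged then, once.
Trained networks look in the newest picture that a camera, given by its name, has taken for a name from the list of things; names that differ only in an ending like _2 or _b are one class to them, and where a whole thing is asked for, a point or a joint stands for the part that bears it (a point fixed in the world has none). Each returns a list of dicts, best first, with "confidence" (0 to 1); they miss things now and then, are a little off and sometimes report something else, mostly with a low value. They report only what shows in the picture. A call takes as long as a camera call.
- finder.find_in(label, camera): "box" ([left, top, width, height] as shares, 0 to 1, of the picture: columns of its width, rows of its height, round what is visible of it).
- finder.trace(label, camera): "mask" (384x512 bool, what is visible of it) and "box" ([left, top, width, height] as shares, 0 to 1, of the picture: columns of its width, rows of its height, round what is visible of it).
- finder.pinpoint(label, camera): "at" ([column, row] as shares, 0 to 1, of the picture: columns of its width, rows of its height: a listed point, or the origin of a listed thing).
The state is a dict: "time": time; "joint_pos": joint angles; "qd": joint speeds; "joint_efforts": joint torques, N m; "tool_pos": TCP position; "tcp_rot": TCP orientation; "ft_force": force on the tool from outside, world axes, zero at the start; "wrist_torque": the same for the moment, N m; "finger_gap": finger opening in mm; "grip_force": force on a finger pad.
Only numpy, scipy, OpenCV 4.12 (cv2) and the standard library are available. Lean on these libraries where they do the work, as an engineer would, in place of code of your own. Each camera call takes 0.05 s, during which the arm holds its last target. There are 200 camera calls.

## Working session

There is one attempt and no reset: what is moved stays moved. The work goes in short steps, Python scripts to look and compute and a tool call to move; the robot and the scene stay as the last step left them, time stands still between calls to the robot, and variables do not carry over. Pictures are saved under pics/ and viewed, at most 10 in all, crops included, and the job is handed in when it is done.

Besides the shell and the picture viewer there is one more tool, called after ">>>" by a JSON object that holds its "api" and its "payload", one argument or row to a line. send_rows: Moves the arm, as the interface text tells. Its arguments: {"type":"object","properties":{"steps":{"type":"array"},"fingers":{"type":"number"},"squeeze":{"type":"number"}},"required":["steps"]}

```bash
mkdir -p pics
cat > h.py <<'E'
import numpy as np, cv2
from bench import sense, snapshot, order, finder
def ray(s,px):
    K=np.array(s["K"],float);k1=s["k1"]
    d=(np.array(px,float)-K[:2,2])/[K[0,0],K[1,1]]
    u=d.copy()
    for _ in range(20): u=d/(1+k1*(u@u))
    P=np.array(s["pose"]);v=P[:3,:3]@np.array([u[0],-u[1],-1.])
    return P[:3,3],v
def onz(s,px,z):
    o,v=ray(s,px);return o+v*(z-o[2])/v[2]
def proj(s,p):
    P=np.array(s["pose"]);K=np.array(s["K"]);c=P[:3,:3].T@(np.array(p,float)-P[:3,3])
    u=np.array([c[0],-c[1]])/-c[2];u=u*(1+s["k1"]*(u@u))
    return u*[K[0,0],K[1,1]]+K[:2,2]
Z=dict(rocker_pad=62,square_top=60,round_top=60,rocker_mod=46,square_mod=46,round_mod=46,bar_mod=46,shaker=0,dish=62,cassette=62,dropper=0,forceps=0)
def look(cam,names,save=None):
    s=snapshot(cam)
    if save: cv2.imwrite(save,s["img"][:,:,::-1])
    for n in names:
        r=finder.pinpoint(n,cam)
        for q in r[:2]:
            px=np.array(q["at"])*[512,384]
            print(cam,n,round(q["confidence"],2),px.round(1),onz(s,px,Z[n]).round(1))
    return s
E
python3 - <<'E'
from h import *
for c in("scene","side"):
    s=look(c,list(Z),f"pics/{c}0.png"); print(np.array(s["pose"]).round(2)[:3,3])
E
```

```text
scene rocker_pad 0.69 [287.6 237.7] [440.8 -18.3  62. ]
scene rocker_pad 0.38 [273.  228.5] [434.2  29.9  62. ]
scene square_top 0.58 [276.7 224.8] [451.4  33.3  60. ]
scene square_top 0.39 [255.8 215.9] [431.6  94.7  60. ]
scene round_top 0.56 [309.5 247.2] [461.4 -77.9  60. ]
scene round_top 0.35 [280.  243.3] [414.5 -16.6  60. ]
scene rocker_mod 0.86 [292.5 238.6] [457.2 -21.4  46. ]
scene square_mod 0.71 [274.9 230.2] [442.8  31.   46. ]
scene round_mod 0.88 [310.3 251.2] [461.7 -82.   46. ]
scene bar_mod 0.74 [258.9 216.9] [443.2  94.7  46. ]
scene shaker 0.77 [281.8 240.9] [456.3  16.1   0. ]
scene dish 0.83 [300.  198.7] [563.7  54.2  62. ]
scene cassette 0.61 [311.6 248.7] [460.6 -85.9  62. ]
scene dropper 0.81 [339.  267.2] [ 505.6 -149.8    0. ]
scene dropper 0.6 [276.6 225.1] [484.9  65.9   0. ]
scene forceps 0.61 [182.5 163. ] [442.8 453.9   0. ]
[-146.57 -540.96 1100.31]
side rocker_pad 0.76 [175.8 218.8] [434.9 -17.5  62. ]
side square_top 0.68 [201.4 208.7] [449.3  46.6  60. ]
side round_top 0.45 [159.6 244.2] [465.1 -82.9  60. ]
side rocker_mod 0.79 [180.5 228.8] [456.4 -20.9  46. ]
side square_mod 0.62 [201.2 211.9] [450.  44.  46.]
side round_mod 0.76 [158.4 244.9] [459.  -85.1  46. ]
side bar_mod 0.88 [218.6 197.6] [444.2 100.5  46. ]
side shaker 0.7 [193.  225.3] [448.1  15.2   0. ]
side cassette 0.63 [201.4 266.2] [568.9 -36.   62. ]
side dropper 0.33 [322.1 135.5] [442.3 450.9   0. ]
side forceps 0.41 [325.9 134.7] [446.7 461.    0. ]
[ 913.95 -157.02 1125.56]
```

```bash
python3 -c "
import cv2,numpy as np
a=[cv2.imread(f'pics/{c}0.png') for c in('scene','side')]
cv2.imwrite('pics/both.png',cv2.resize(np.hstack(a),(800,300)));cv2.imwrite('pics/scx.png',cv2.resize(a[0],(800,600),interpolation=cv2.INTER_CUBIC))"
```

```text
(no output)
```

View pics/scx.png

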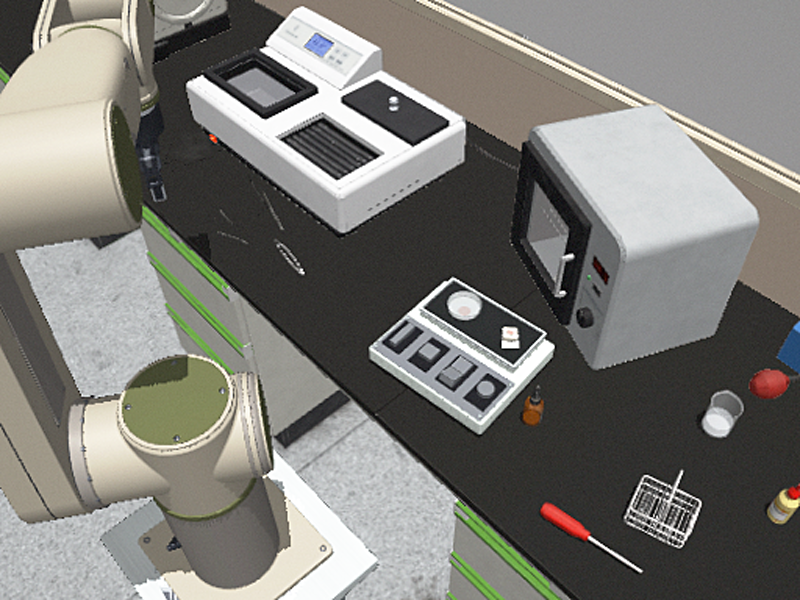

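Run:
```python
import cv2
a=cv2.imread('pics/side0.png')[140:300,110:340]
cv2.imwrite('pics/sidec.png',cv2.resize(a,(800,556),interpolation=cv2.INTER_CUBIC))
```

```text
(no output)
```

View pics/sidec.png

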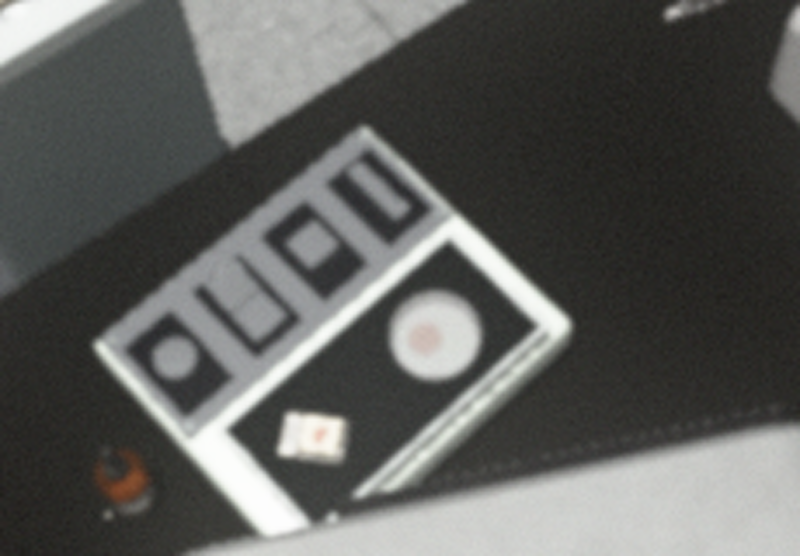

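The scene picture (800-px scale) shows the row from left to right: bar (403,335), square (430,352), rocker (457,370) and round (487,390), which matches the networks. The dish is at (463,305), the cassette at (510,335) and the dropper at (533,408). The side crop agrees. The fit gives a yaw of about 0.093 rad and a centre of about (452, 8).

Run:
```python
from h import *
from scipy.spatial.transform import Rotation as R
s=sense(); print(s["time"],s["tool_pos"],s["tcp_rot"],s["ft_force"])
r=R.from_euler('xyz',s["tcp_rot"],degrees=True).as_matrix();print(r.round(3))
print((np.array([390,-15,190])-s["tool_pos"])/30)
```

```text
1.3 [257.07038189 542.13364321 231.27965894] [-1.79997611e+02  1.57578478e-03  1.54630801e+02] [ 0.86821266 -0.35945957  0.42394373]
[[-0.904  0.428  0.   ]
 [ 0.428  0.904 -0.   ]
 [-0.    -0.    -1.   ]]
[  4.43098727 -18.57112144  -1.37598863]
```

>>> {"api": "send_rows", "payload": {
  "steps": [
    [[1,-2,0],[0,0,0.06]],
    [[1.6,-4,0],[0,0,0.12]],
    [[2.2,-6,0],[0,0,0.18]],
    [[2.8,-8,0],[0,0,0.24]],
    [[3.3,-10,0],[0,0,0.3]],
    [[3.8,-12,0],[0,0,0.36]],
    [[4.2,-14,0],[0,0,0.42]],
    [[4.5,-16,-0.3],[0,0,0.48]],
    [[4.6,-18,-0.7],[0,0,0.534]],
    [[4.6,-18.6,-1],[0,0,0.534]]
  ],
  "fingers": 1,
  "squeeze": 20
}}

```text
time: 2.55
tool_pos: [394.9, -19.1, 201.1]
tcp_rot: [-180.0, 0.0, -175.0]
ft_force: [0.8, 0.2, 0.3]
finger_gap: -0.2
grip_force: 0.0
```

Run:
```python
from h import *
s=look("wrist",["rocker_pad","square_top","round_top","rocker_mod","square_mod","round_mod","bar_mod"],"pics/w0.png")
t=sense();print(t["time"],t["tool_pos"],t["tcp_rot"],t["finger_gap"])
print([proj(s,p).round() for p in([438,-24,62],[449,39,60],[460.5,-83,60])])
```

```text
wrist rocker_pad 0.97 [249.1 220.2] [441.4 -22.4  62. ]
wrist square_top 0.82 [306.5 229.7] [448.3  42.3  60. ]
wrist round_top 0.62 [194.4 236.5] [468.1 -82.2  60. ]
wrist rocker_mod 0.75 [250.4 227.4] [457.9 -19.9  46. ]
wrist square_mod 0.67 [303.3 227.3] [452.3  41.5  46. ]
wrist round_mod 0.6 [198.5 226.2] [461.8 -80.4  46. ]
wrist bar_mod 0.64 [353.  220.3] [438.5  98.2  46. ]
2.95 [395.406488   -14.85781227 201.82918551] [-1.79996993e+02  5.25476387e-02 -1.74666829e+02] -0.03341914220925599
[array([248., 217.]), array([303., 230.]), array([194., 230.])]
```

View pics/w0.png

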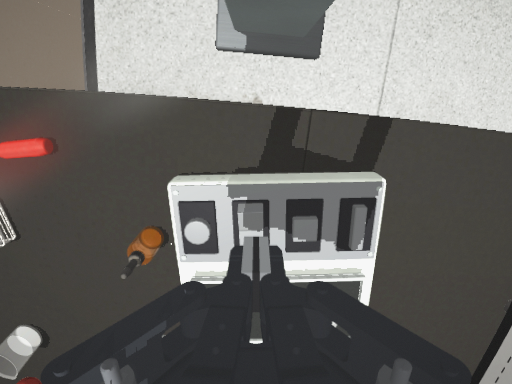

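The wrist picture shows the round key at (197,231), rocker pad at (251,219), square key at (305,229) and bar at (357,226). These agree with the fit, so I'm moving above the rocker pad and pressing.

>>> {"api": "send_rows", "payload": {
  "steps": [
    [[0.75,-0.12,-1.5],[0,0,0.005]],
    [[1.5,-0.22,-3],[0,0,0.005]],
    [[1.5,-0.22,-4.2],[0,0,0.005]],
    [[1.5,-0.22,-4.5],[0,0,0.005]],
    [[1.5,-0.22,-4.65],[0,0,0.005]],
    [[1.5,-0.22,-4.8],[0,0,0.005]],
    [[1.5,-0.22,-4.88],[0,0,0.005]],
    [[1.5,-0.22,-4.88],[0,0,0.005]]
  ]
}}

```text
time: 3.95
tool_pos: [441.2, -22.5, 56.0]
tcp_rot: [-180.0, 0.1, -174.5]
ft_force: [1.1, 0.4, 4.0]
finger_gap: -0.1
grip_force: 1.7
```

>>> {"api": "send_rows", "payload": {
  "steps": [
    [[0,0,-0.06],[0,0,0]],
    [[0,0,-0.1],[0,0,0]],
    [[0,0,-0.1],[0,0,0]]
  ]
}}

```text
time: 4.32
tool_pos: [441.4, -22.6, 55.6]
tcp_rot: [-180.0, 0.1, -174.5]
ft_force: [-15.5, 3.8, 35.5]
finger_gap: -0.2
grip_force: 17.7
```

>>> {"api": "send_rows", "payload": {
  "steps": [
    [[0,0,0.6],[0,0,0]],
    [[0,0,1.2],[0,0,0]],
    [[0.14,1.05,1.3],[0,0,0]],
    [[0.28,2.1,1.3],[0,0,0]],
    [[0.28,2.1,1.3],[0,0,0]],
    [[0.28,2.1,1.0],[0,0,0]]
  ]
}}

```text
time: 5.08
tool_pos: [449.0, 40.2, 82.2]
tcp_rot: [-180.0, 0.1, -174.5]
ft_force: [-0.0, -0.1, 0.9]
finger_gap: -0.1
grip_force: 0.0
```

Run:
```python
from h import *
s=look("wrist",["square_top","round_top"],"pics/w1.png")
cv2.imwrite("pics/w1c.png",cv2.resize(s["img"][120:300,130:400,::-1],(800,533),interpolation=cv2.INTER_CUBIC))
t=sense();print(t["tool_pos"],t["ft_force"],proj(s,t["tool_pos"]))
```

```text
wrist square_top 0.94 [260.5 233.3] [450.   43.5  60. ]
wrist round_top 0.87 [ 73.6 233.7] [463.6 -81.4  60. ]
[447.57302268  39.84587338  80.86294821] [-0.6068288  -0.22352692 -0.82442508] [255.13497703 245.85921956]
```

View pics/w1c.png

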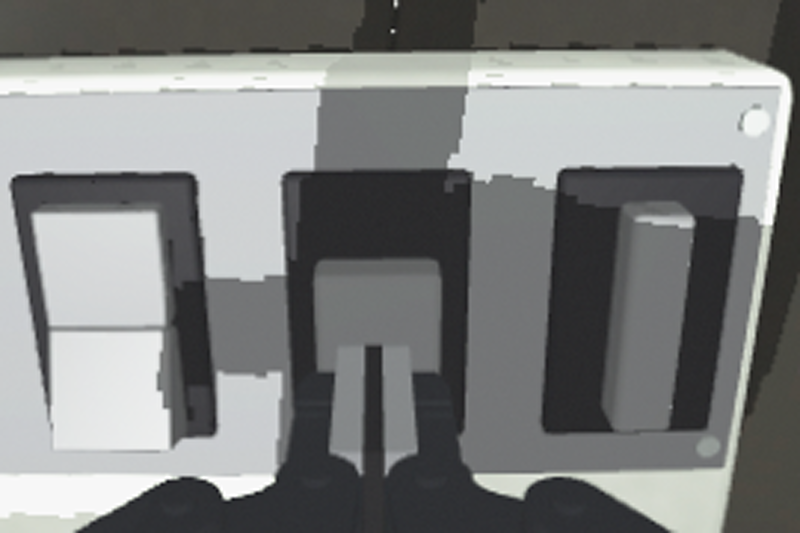

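The crop shows the rocker tipped over, with its far half raised at (110,390). The fingertips stand over the square key, whose top is at (378,310). Next I press it.

>>> {"api": "send_rows", "payload": {
  "steps": [
    [[0.03,0.05,-0.5],[0,0,0]],
    [[0.03,0.05,-0.7],[0,0,0]],
    [[0.03,0.05,-0.85],[0,0,0]],
    [[0.03,0.05,-0.95],[0,0,0]],
    [[0.03,0.05,-1.0],[0,0,0]],
    [[0.03,0.05,-1.0],[0,0,0]]
  ]
}}

```text
time: 5.98
tool_pos: [449.3, 42.0, 52.9]
tcp_rot: [-180.0, -0.0, -174.5]
ft_force: [-8.4, -1.9, 13.7]
finger_gap: 0.1
grip_force: 7.0
```

>>> {"api": "send_rows", "payload": {
  "steps": [
    [[0,0,0.7],[0,0,0]],
    [[0,-0.3,1.4],[0,0,0]],
    [[0.22,-2.1,1.5],[0,0,0]],
    [[0.44,-4.13,1.4],[0,0,0]],
    [[0.44,-4.13,1.0],[0,0,0]],
    [[0.44,-4.13,0.5],[0,0,0]],
    [[0.44,-4.13,0.2],[0,0,0]],
    [[0.44,-4.13,0.08],[0,0,0]],
    [[0.44,-4.13,0.0],[0,0,0]],
    [[0.44,-4.13,0.0],[0,0,0]]
  ]
}}

```text
time: 7.22
tool_pos: [462.4, -80.8, 52.8]
tcp_rot: [180.0, -0.1, -174.4]
ft_force: [-9.4, 3.4, 13.7]
finger_gap: 0.0
grip_force: 6.4
```

Fully down, at the same height and force as the square key. Now I retreat and check.

>>> {"api": "send_rows", "payload": {
  "steps": [
    [[0,0,0.8],[0,0,0]],
    [[0,0,2.0],[0,0,0]],
    [[-1,1,3.5],[0,0,0]],
    [[-2,2,4.8],[0,0,0]],
    [[-2,2,5],[0,0,0]],
    [[-2,2,5],[0,0,0]]
  ]
}}

```text
time: 7.98
tool_pos: [403.2, -21.6, 202.3]
tcp_rot: [-180.0, 0.1, -174.4]
ft_force: [1.0, 0.0, -0.8]
finger_gap: -0.1
grip_force: 0.0
```

Run:
```python
from h import *
s=look("wrist",["rocker_mod"])
cv2.imwrite("pics/w2.png",cv2.resize(s["img"][150:300,110:400,::-1],(800,414),interpolation=cv2.INTER_CUBIC))
t=sense();print(t["time"],t["tool_pos"],t["ft_force"],t["qd"])
```

```text
wrist rocker_mod 0.73 [254.1 219.1] [456.1 -18.5  46. ]
8.075 [402.3357533  -21.94992218 200.57268663] [-0.23245291  0.39153329 -0.22875499] [-0.5789026   0.83807478  0.34100517  0.03196064  0.14789184  0.05105443]
```

View pics/w2.png

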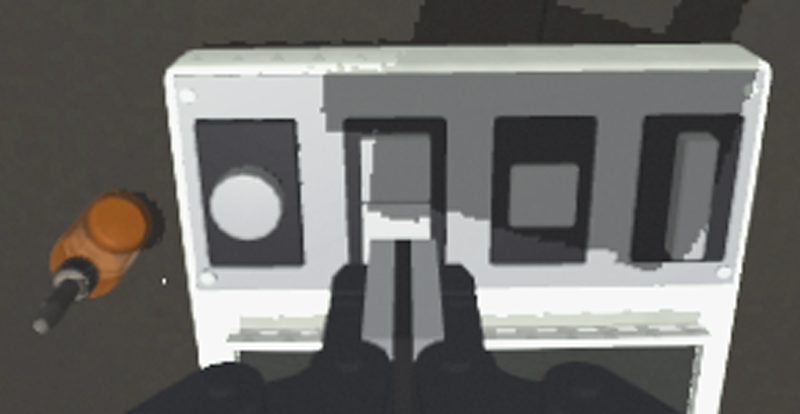

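The crop shows the rocker still tipped at (395,185), the square key in at (543,195), the round key up at (246,206), the bar up at (692,190), and the dropper still standing at (105,240).

```bash
python3 -c "
from bench import order; print(order.hand_in())"
```

```text
the job is handed in; nothing more can be done
None
```

I pressed the rocker, square key and round key in that order, and handed the job in at about 8 s. The last picture showed the rocker on, the square key in and the round and bar keys up; the dropper bottle stood in place, but I did not re-check the dish, cassette and forceps, and the hand-in returned no verdict.

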